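# Dry-fit a cabinet-door frame on the assembly board and clamp it up

## Task

Dry-fit the cabinet-door frame, bored face up, on the white assembly board: lay the stile with the two round hinge bores on the left along the two fence blocks and the plain stile on the right, both with their far ends up to the end stops, and between the stiles the wide rail at the far end and the narrow rail at the near end, their outer edges flush with the ends of the stiles. Push the clamp bar in by its knob until every joint is closed and the frame sits tight against the fence, and let go. Do not disturb the whetstone that lies among the parts.

Things in the scene. Friction and masses are not known exactly. Their poses are not given: they have to be found in the camera images.
- assembly_board: White melamine board, 250 x 365 x 15 mm, fixed to the bench, turned by up to 11.5 degrees. Origin on the bench; x points far, y left; white top at z = 15 mm, from y = -215 to 150, x = -125 to 125 mm. With the frame closed and touching fence and stops the centres lie at x, y: hinge stile 0, 81; plain stile 0, -57; wide rail 69, 12; narrow rail -83, 12 mm.
- fence_face (a point): Point at board x 0, y 105 mm, on the board's top, in the plane of the right-hand faces of the two dark fence blocks. The blocks, 45 x 28 mm and 18 mm high above the top, stand at board x = -74 and 74 mm; between them, x = -51 to 51 mm, is free room for a finger.
- stop_line (a point): Point at board x 100, y 12 mm, on the board's top, in the plane of the near faces of the two dark end stops at the far side (18 mm deep, 18 mm high above the top), which cover board y = 65 to 105 and -91 to -45 mm, with free room between them.
- clamp_bar (a joint): Slide of the clamp bar in m: 0 = open (right), grows as it moves left (board +y) to the fence; 0.084 when the closed frame is held tight, travel 0.105, starts at 0 to 0.015. Wooden bar 186 x 30 mm, 22 mm high above the board's top; its cork face is at board y = -165 mm plus the joint value. About 3 N of friction; stays where it is left.
- clamp_knob (a point): Centre of the gripping part of the dark turned wooden knob in the middle of the clamp bar: upright, 26 mm in diameter there, from 53 to 68 mm above the bench (knob top at 75 mm, top of the bar at 38 mm); this point is 59 mm above the bench. Moves with the bar.
- hinge_stile: Frame stile of pale wood, 200 x 48 x 22 mm, with two round 35 mm hinge-cup bores, 12 mm deep, in its upper face, 62 mm either side of the middle. Origin: centre of the underside; x along its length, y across, z up. The same turned end for end. About 0.13 kg. Lies flat on the bench at the start.
- plain_stile: Frame stile of pale wood, 200 x 48 x 22 mm, without bores. Origin: centre of the underside; x along its length, y across, z up. About 0.13 kg. Lies flat on the bench at the start.
- wide_rail: Frame rail of pale wood, 90 x 62 x 22 mm. Origin: centre of the underside; x along its 90 mm length (which runs from stile to stile), y across its 62 mm width. About 0.08 kg. Lies flat on the bench at the start.
- narrow_rail: Frame rail of pale wood, 90 x 34 x 22 mm. Origin: centre of the underside; x along its 90 mm length (which runs from stile to stile), y across its 34 mm width. About 0.04 kg. Lies flat on the bench at the start.
- whetstone: Small dark oil stone, 62 x 26 x 16 mm, lying loose between the two rails; to be left alone. Origin: centre of the underside, x along its length.
Things that resemble listed ones, but are neither listed nor needed, are in the scene too. Leave any blue look-alike of the wide_rail alone.

How it is judged:
By the outcome, as a careful person would: the job done as asked, in the order asked, and still so for the second after the job is handed in, with the robot touching nothing.
It also fails if it takes over 120 s, if anything falls off the work surface, if the arm or the gripper's body presses on something with over 40 N, if the wrist force passes 120 N, or if a joint passes its speed limit or range.

## Robot

A 6-joint arm with a two-finger parallel gripper is mounted at the origin on a cart in front of the work surface, level with it; the furniture and walls round the work are solid. World frame = base frame: x ahead of the robot, y to its left, z up, the work surface at z = 0. Lengths are in mm, angles in rad, forces in N, time in s.
With the tool pointing down it reaches from about 300 to 875 mm from the base axis. Payload 6.4 kg.
Tool frame: the origin (TCP) lies at the very end of the fingers, on their centre line; the grasp point (between the pads) lies 19 mm behind it; z points along the fingers, y is the line along which they close (so a half turn about z gives the same grasp; the last joint's range is limited). The gripper opens to 88 mm and grips with 3 to 60 N. Pads are 18 mm wide; open, the fingers measure 123 mm over their backs; the gripper's body (75 mm by 187 mm) begins 45 mm behind the grasp point.
Start: joints at [1.02, 0.181, 1.607, -0, 1.354, -0.206], TCP at [194.344, 541.176, 238.714] pointing down, gripper open.
Joint ranges: [-2.99, 2.99], [-0.89, 2.07], [0.3, 2.58], [-1.14, 4.28], [0, 2.63], [-3.12, 3.12]. Speed limits (rad/s): [2.57, 2.57, 3.01, 3.14, 3.14, 3.14].

## Interface

Orientations are given as a unit quaternion [w, x, y, z].
In Python, from bench import get_obs, camera, finish_job gives the robot as it stands.
- The arm moves only by the shell command python3 -m pendant 'ROWS' [OPENING]. ROWS is a JSON object whose one key "deltas" holds a list of rows, each a list of 2 entries, a list of its own where there are three numbers: the shift along the tool's x, y, z in cm, then the turn about the tool's z in rad. In form: {"deltas": [[[tx, ty, tz], roll], ...]}. A call has exactly 5 rows; each row is the pose to reach, as a shift and turn from the pose commanded when the call began, along the tool's axes at that moment; what a row does not reach only later rows make up. A row lasts 1/8 s, in which the tool goes at most 62.5 mm and 10.7 degrees, less where a joint would pass 70% of its speed; a pose out of reach is approached as far as the arm can. A call with a gripper value outside its range is refused whole. OPENING is the finger opening in cm, from 0 to 8.81, set as the call begins (- or left out, the last holds). The fingers move at their own pace and stop on an object; the grip force is fixed at half the most. Time passes only in rows, so rows that repeat a pose let the fingers close, or fill a call up. It gives the time, the measured TCP pose, the force, the opening and the grip force at its end, in the units of the state.
- get_obs(): the state, without advancing time (a new reading comes with each control period).
- camera(name): name is "side" or "top"; returns a dict with "img" (384x512x3 uint8, red, green, blue), "z_map" (384x512 float32, mm along the optical axis (not along the pixel's ray), 0 where there is no reading), "camera_matrix" (3x3 intrinsics, pixels), "k1" (the pictures are not rectified: a ray, as slopes to the right and down, at radius r is drawn at 1 + k1 r^2 times it, then the intrinsics apply), "cam_to_world" (4x4, takes a point from camera to world coordinates). Camera axes: x right, y up, looking along -z (the intrinsics and any distortion apply to the point x, -y, -z); pixel columns grow to the right and rows downward; lengths in mm; the calibration is good to about 2 mm. A picture is of the moment at which its call begins.
- finish_job(): hands the job in; it is judged then, once.
The state is a dict: "clock": time; "qpos": joint angles; "qvel": joint speeds; "effort": joint torques, N m; "tool_pos": TCP position; "eef_rot": TCP orientation; "ft_force": force on the tool from outside, world axes, zero at the start; "ft_torque": the same for the moment, N m; "finger_gap": finger opening in mm; "finger_force": force on a finger pad.
Only numpy, scipy, OpenCV 4.12 (cv2) and the standard library are available. Lean on these libraries where they do the work, as an engineer would, in place of code of your own. Each camera call takes 0.05 s, during which the arm holds its last target. There are 200 camera calls.

## Working session

There is one attempt and no reset: what is moved stays moved. The work goes in short steps, Python scripts to look and compute and a shell command to move; the robot and the scene stay as the last step left them, time stands still between calls to the robot, and variables do not carry over. Pictures are saved under pics/ and viewed, at most 14 in all, crops included, and the job is handed in when it is done.

```bash
mkdir -p pics; ls
cat > h.py <<'E'
import numpy as np, cv2
from bench import get_obs, camera
def snap(name):
    c=camera(name); np.savez(f'{name}.npz',**c); return c
def world(c):
    """world xyz per pixel"""
    K=np.array(c['camera_matrix']);h,w=c['z_map'].shape
    u,v=np.meshgrid(np.arange(w),np.arange(h))
    a=(u-K[0,2])/K[0,0];b=(v-K[1,2])/K[1,1];k=float(c['k1'])
    x,y=a.copy(),b.copy()
    for _ in range(10):
        r2=x*x+y*y;x=a/(1+k*r2);y=b/(1+k*r2)
    z=c['z_map'];P=np.stack([x*z,-y*z,-z,np.ones_like(z)],-1)
    return (P@np.array(c['cam_to_world']).T)[...,:3]
E
python3 - <<'E'
from h import *
for n in('top','side'):
    c=snap(n); cv2.imwrite(f'pics/{n}0.png',cv2.resize(c['img'][...,::-1],(800,600)))
    print(n,c['camera_matrix'],c['k1'],c['cam_to_world'])
o=get_obs();print(o['clock'],o['tool_pos'],o['eef_rot'],o['finger_gap'])
E
```

```text
pics
top [[473.58657348   0.         242.91243004]
 [  0.         473.58657348 180.99219125]
 [  0.           0.           1.        ]] -0.12074422915472811 [[-4.12280987e-02  9.71426173e-01 -2.33733684e-01  1.73266216e+02]
 [-9.99135793e-01 -4.13204982e-02  4.50365395e-03 -6.05977142e+01]
 [-5.28302494e-03  2.33717366e-01  9.72290225e-01  1.60977101e+03]
 [ 0.00000000e+00  0.00000000e+00  0.00000000e+00  1.00000000e+00]]
side [[405.56327186   0.         256.2008339 ]
 [  0.         405.56327186 192.08597597]
 [  0.           0.           1.        ]] -0.044589983775698686 [[ 9.99929306e-01  1.11631701e-02 -4.09464197e-03  5.06602828e+02]
 [-9.73707421e-03  5.71114931e-01 -8.20812357e-01 -1.01155285e+03]
 [-6.82435681e-03  8.20794200e-01  5.71183254e-01  7.09302260e+02]
 [ 0.00000000e+00  0.00000000e+00  0.00000000e+00  1.00000000e+00]]
0.1 [194.09638904 540.76114948 237.9403039 ] [-2.65666898e-04  1.71556393e-01  9.85174012e-01 -7.06868512e-04] 88.3577133173734
```

View pics/top0.png

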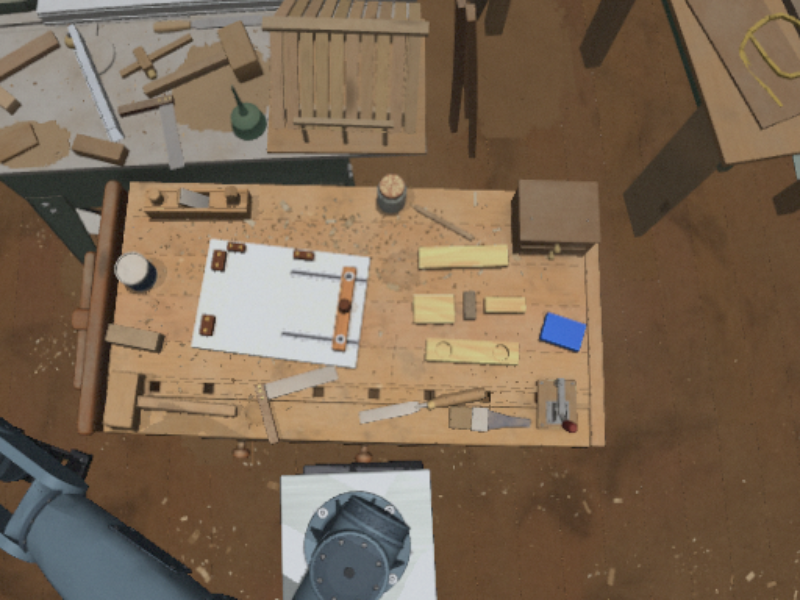

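View pics/side0.png

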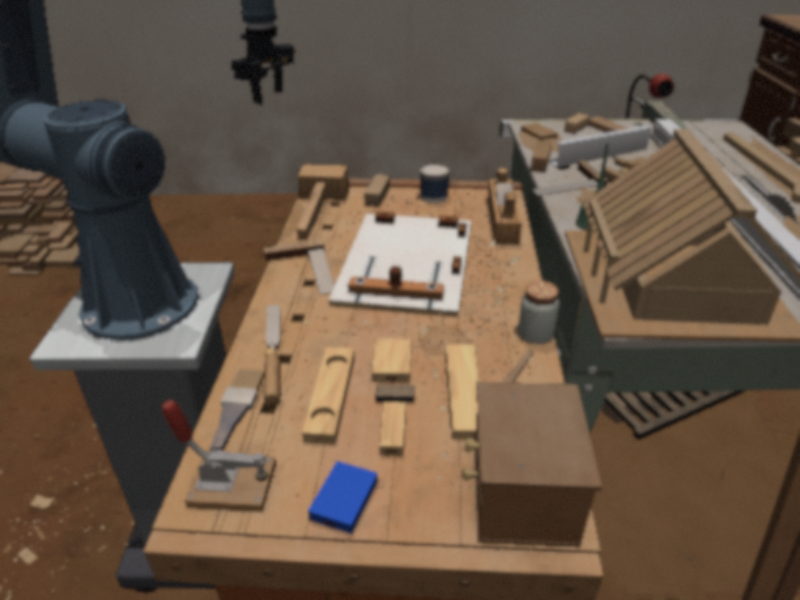

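Top view (800×600 px): white board (283,300) with the clamp bar on the right (345,308). Parts and look-alikes:
- **Hinge stile**, with two bores: (472,351).
- **Plain stile**: (463,257).
- **Wide rail**: (434,309). Its blue look-alike at (563,332) is to be left alone.
- **Narrow rail**: (505,305).
- **Whetstone**, to be avoided: (470,305).
- **Scrap wood**: (133,337), duller and not needed.

I choose the four yellow parts and will check them in one close crop while fitting their poses.

```bash
cat > fit.py <<'E'
from h import *
from scipy.optimize import minimize
S=4
def proj(c,P):
    T=np.linalg.inv(np.array(c['cam_to_world']));K=np.array(c['camera_matrix'])
    q=P@T[:3,:3].T+T[:3,3];x=q[:,0]/-q[:,2];y=-q[:,1]/-q[:,2]
    f=1+float(c['k1'])*(x*x+y*y)
    return np.stack([K[0,0]*x*f+K[0,2],K[1,1]*y*f+K[1,2]],-1)
def box(p,L,W,z0,H):
    t=p[2];R=np.array([[np.cos(t),-np.sin(t)],[np.sin(t),np.cos(t)]])
    s=np.array([[-L,-W],[L,-W],[L,W],[-L,W]])/2@R.T+p[:2]
    return np.vstack([np.c_[s,np.full(4,z)] for z in (z0,z0+H)])
def render(c,p,dims,r):
    x0,y0,x1,y1=r
    h=cv2.convexHull(((proj(c,box(p,*dims))-[x0-.5,y0-.5])*S-.5).astype(np.float32))
    m=np.zeros(((y1-y0)*S,(x1-x0)*S),np.uint8)
    cv2.fillConvexPoly(m,np.round(h*16).astype(np.int32),255,shift=4)
    return cv2.resize(m,(x1-x0,y1-y0),interpolation=cv2.INTER_AREA)/255.
def fit(c,mask,p0,dims,pad=4):
    """pose [x,y,yaw] of a box whose silhouette matches the soft mask"""
    q=proj(c,box(p0,*dims));x0,y0=(q.min(0)-pad).astype(int);x1,y1=(q.max(0)+pad+1).astype(int)
    m=mask[y0:y1,x0:x1]
    f=lambda p:((render(c,p,dims,(x0,y0,x1,y1))-m)**2).sum()
    best=None
    p=np.array(p0,float)
    for s in (6,2,.7):
        r=minimize(f,p,method='Nelder-Mead',options=dict(initial_simplex=np.array([p,p+[s,0,0],p+[0,s,0],p+[0,0,s/80]]),xatol=.01,fatol=.001));p=r.x
    return p,r.fun
E
python3 - <<'E'
from h import *
c=dict(np.load('top.npz'));W=world(c);im=c['img']
cv2.imwrite('pics/crop.png',cv2.resize(im[140:250,250:390,::-1],None,fx=5,fy=5,interpolation=cv2.INTER_CUBIC))
k=.64
for n,(u,v) in dict(hs=(472,351),ps=(463,257),wr=(434,309),nr=(505,305),wh=(470,305),bl=(563,332),bd=(283,300),knob=(345,303),bench=(450,380),bench2=(485,330),f1=(219,260),f2=(207,325),s1=(236,247),s2=(304,255),bc1=(212,240),bc2=(370,257),bc3=(355,367),bc4=(192,346)).items():
    u,v=int(u*k),int(v*k);print(n,u,v,im[v,u],W[v,u].round(1))
E
```

```text
hs 302 224 [206 186 131] [ 396.8 -261.3   23.1]
ps 296 164 [205 190 134] [ 607.6 -255.    23.1]
wr 277 197 [208 183 130] [ 493.2 -182.    24.4]
nr 323 195 [205 175 123] [ 492.6 -339.5   28.1]
wh 300 195 [141 123 103] [ 498.2 -262.    17.7]
bl 360 212 [ 69 112 208] [ 428.9 -463.    22.9]
bd 181 192 [207 212 213] [526.  146.9  18.1]
knob 220 193 [103  66  48] [503.9   9.7  78.1]
bench 288 243 [189 152 112] [ 337.8 -212.7   -5.9]
bench2 310 211 [186 147 113] [ 444.8 -295.6   -4.7]
f1 140 166 [103  64  46] [622.4 288.3  28.3]
f2 132 208 [107  66  49] [473.6 313.2  34.2]
s1 151 158 [100  60  42] [648.7 249.1  31.6]
s2 194 163 [104  65  43] [623.3  98.6  33.7]
bc1 135 153 [203 197 191] [674.7 309.7  15.3]
bc2 236 164 [170 146 123] [623.5 -46.2  -2.3]
bc3 227 234 [171 165 160] [376.4  -6.3   2.9]
bc4 122 221 [199 190 175] [432.8 351.3  18.1]
```

View pics/crop.png

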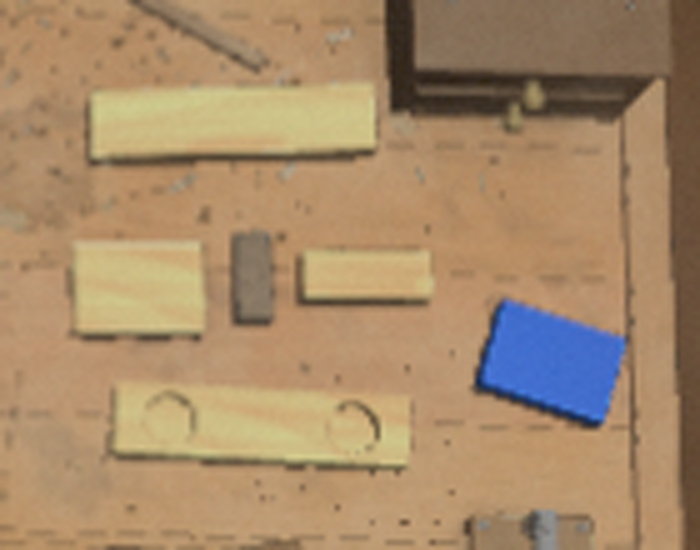

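Crop check: stile with two bores at crop (262,425), plain stile (233,122), wide rail (138,288), narrow rail (366,276), whetstone (252,278) and the blue look-alike (552,360). This confirms the choice. Now I fit the poses.

```bash
cat > est.py <<'E'
from fit import *
def wood(c): return np.clip((c['img'][...,1].astype(float)-152)/32,0,1)*(c['img'][...,2]<175)
def white(c): return np.clip((c['img'][...,2].astype(float)-125)/70,0,1)
D=dict(hs=(200,48,22,0),ps=(200,48,22,0),wr=(90,62,22,0),nr=(90,34,22,0))
P0=dict(hs=(397,-261,-1.57),ps=(607,-255,-1.57),wr=(495,-182,-1.57),nr=(495,-345,-1.57))
E
python3 - <<'E'
from est import *
for n in('top','side'):
    c=dict(np.load(n+'.npz'))
    for k in D:
        p,f=fit(c,wood(c),P0[k],D[k]);print(n,k,p.round(3),round(f,2))
    p,f=fit(c,white(c),(530,130,-.12),(250,365,15,0));print(n,'board',p.round(4),round(f,2))
    # board frame
    if n=='top':
      print('origin check corners',box(p,250,365,15,0)[:4].round(1))
      # clamp/fences: dark masks in board frame
      W=world(c);d=(c['img'][...,2]<90)&(c['img'][...,0]<190)
      R=np.array([[np.cos(p[2]),-np.sin(p[2])],[np.sin(p[2]),np.cos(p[2])]])
      o=p[:2]-R@[0,-32.5];print('origin',o)
      # rays to plane z=35
      C=np.array(c['cam_to_world'])[:3,3];s=(35-C[2])/(W[...,2]-C[2]);Q=C+(W-C)*s[...,None]
      b=(Q[...,:2]-o)@R
      import scipy.ndimage as nd
      l,k=nd.label(d&(abs(b[...,0])<140)&(b[...,1]>-220)&(b[...,1]<155))
      for i in range(1,k+1):
        m=l==i
        if m.sum()>10: print(m.sum(),b[m].mean(0).round(1),b[m].min(0).round(1),b[m].max(0).round(1))
E
```

```text
top hs [ 396.644 -262.501   -1.666] 99.2
top ps [ 611.274 -255.664   -1.585] 58.3
top wr [ 494.757 -183.21    -1.605] 23.78
top nr [ 496.969 -341.471   -1.612] 42.91
top board [ 5.250740e+02  1.534603e+02 -1.665000e-01] 1063.85
origin check corners [[371.6  -5.8  15. ]
 [618.1 -47.2  15. ]
 [678.6 312.7  15. ]
 [432.  354.2  15. ]]
origin [530.45938213 185.51104164]
59 [105.1  82.6] [95.8 62.8] [114.7 102.4]
71 [105.1 -70.5] [ 95.4 -92.2] [117.8 -48.7]
108 [ 70.5 115.2] [ 47.7 100.2] [ 93.3 130.1]
16 [  84.6 -176.6] [  77.3 -189.5] [  89.2 -164.2]
232 [   4.4 -175.5] [ -62.4 -191.4] [  66.8 -162.2]
107 [-77.  114.7] [-99.  100.4] [-55.1 129. ]
32 [ -87.4 -174.5] [ -95.2 -188.7] [ -73.  -162.1]
side hs [ 394.375 -258.056   -1.695] 518.17
side ps [ 610.607 -254.813   -1.59 ] 311.8
side wr [ 494.948 -179.848   -1.591] 164.39
side nr [ 495.637 -339.993   -1.585] 253.75
side board [ 5.250998e+02  1.532139e+02 -1.656000e-01] 1218.67<stdin>:15: RuntimeWarning: divide by zero encountered in divide
<stdin>:15: RuntimeWarning: invalid value encountered in multiply
```

```bash
cat > go.py <<'E'
"""python3 go.py w|b x y z closing_yaw : shift (cm, tool axes) and roll; b = board frame (x,y,z world, yaw rel. board)"""
import sys; from h import *
from scipy.spatial.transform import Rotation as Ro
BO=np.array([530.2,184.6]);BY=-.1665
def R2(t): return np.array([[np.cos(t),-np.sin(t)],[np.sin(t),np.cos(t)]])
def tool(o):
    q=o['eef_rot'];return Ro.from_quat([q[1],q[2],q[3],q[0]]).as_matrix()
def state():
    o=get_obs();T=tool(o);y=np.arctan2(T[1,1],T[0,1])
    b=R2(BY).T@(o['tool_pos'][:2]-BO)
    f=R2(BY).T@np.array(o['ft_force'])[:2]
    print('t %.2f'%o['clock'],'tcp',np.round(o['tool_pos'],1),'board',b.round(1),'yaw %.3f rel %.3f'%(y,y-BY),'gap %.1f grip %.0f'%(o['finger_gap'],np.mean(o['finger_force'])),'F',np.round(o['ft_force'],1),'Fb',f.round(1),'q6 %.2f'%o['qpos'][5], 'x_b/y_b axes in tool', (T.T@np.r_[R2(BY)[:,0],0]).round(3)[:2],(T.T@np.r_[R2(BY)[:,1],0]).round(3)[:2]);return o,T,y
if __name__=='__main__':
    o,T,y=state()
    if len(sys.argv)>2:
        a=[float(v) for v in sys.argv[2:]];p=np.array(a[:3]);w=a[3]
        if sys.argv[1]=='b': p[:2]=BO+R2(BY)@p[:2];w+=BY
        r=(y-w+np.pi/2)%np.pi-np.pi/2
        print('shift cm',(T.T@(p-o['tool_pos'])/10).round(2),'roll',round(r,3))
E
python3 go.py w 396.5 -261.5 70 -.095
```

```text
t 0.10 tcp [194.1 540.8 237.9] board [-390.5  295.5] yaw 1.226 rel 1.392 gap 88.4 grip 0 F [ 0.3  0.1 -1.2] Fb [0.3 0.2] q6 -0.21 x_b/y_b axes in tool [-0.984  0.177] [0.177 0.984]
shift cm [-46.17 -68.64  16.88] roll 1.321
```

```bash
python3 -m pendant '{"deltas": [[[-6,-5,0],0.18],[[-12,-10,0],0.36],[[-17,-15,0],0.54],[[-21,-20,0],0.72],[[-25,-25,0],0.9]]}' 8.8; python3 go.py w 396.5 -261.5 70 -.095
```

```text
clock: 0.72
tool_pos: [330.9, 259.1, 238.5]
eef_rot: [0.0, 0.585, 0.811, -0.0]
ft_force: [0.8, -1.2, 0.0]
finger_gap: 88.0
finger_force: 0.0
t 0.72 tcp [330.9 259.1 238.5] board [-208.9   40.4] yaw 0.321 rel 0.487 gap 88.0 grip 0 F [ 0.8 -1.2  0. ] Fb [ 1.  -1.1] q6 0.06 x_b/y_b axes in tool [-0.468  0.884] [0.884 0.468]
shift cm [-51.47 -10.18  16.86] roll 0.416
```

```bash
python3 -m pendant '{"deltas": [[[-6,0,0],0.1],[[-12,-1,0],0.2],[[-18,-2,2],0.3],[[-24,-3,4],0.4],[[-30,-4,6],0.416]]}' 8.8 >/dev/null;  python3 -m pendant '{"deltas": [[[-6,0,2],0],[[-12,0,4],0],[[-18,0,8],0],[[-20,0,10],0],[[-20,0,10],0]]}'>/dev/null; python3 go.py w 396.5 -261.5 50 -.095
```

```text
t 1.98 tcp [ 368.6 -231.3   78.3] board [ -90.5 -436.9] yaw -0.093 rel 0.073 gap 88.2 grip 0 F [ 0.6  1.2 -0.7] Fb [0.3 1.3] q6 -0.74 x_b/y_b axes in tool [-0.073  0.997] [0.997 0.073]
shift cm [-2.76  3.07  2.81] roll 0.002
```

```bash
python3 -m pendant '{"deltas": [[[-2.8,3.1,2],0],[[-2.8,3.1,4],0],[[-2.8,3.1,6],0],[[-2.8,3.1,7.5],0],[[-2.8,3.1,7.5],0]]}' 8.8 >/dev/null;  python3 -m pendant '{"deltas": [[[0,0,0],0],[[0,0,0],0],[[0,0,0],0],[[0,0,0],0],[[0,0,0],0]]}' 3 >/dev/null; python3 go.py w 396.5 -261.5 100 -.095; python3 -m pendant '{"deltas": [[[0,0,-1],0],[[0,0,-3],0],[[0,0,-6],0],[[0,0,-10],0],[[0,0,-12],0]]}'; python3 go.py b -6 76 140 1.571
python3 - <<'E'
from h import *
c=snap('top');cv2.imwrite('pics/lift1.png',cv2.resize(c['img'][170:270,230:370,::-1],None,fx=5,fy=5))
E
```

```text
t 3.23 tcp [ 398.5 -261.7    5.4] board [ -55.9 -462. ] yaw -0.090 rel 0.076 gap 47.9 grip 30 F [0.1 0.3 3.2] Fb [0.1 0.3] q6 -0.74 x_b/y_b axes in tool [-0.076  0.997] [0.997 0.076]
shift cm [ 0.   -0.21 -9.46] roll 0.005
clock: 3.85
tool_pos: [399.3, -262.3, 127.8]
eef_rot: [0.002, 0.738, 0.675, 0.0]
ft_force: [-0.4, -0.2, -0.9]
finger_gap: 47.9
finger_force: 30.0
t 3.85 tcp [ 399.3 -262.3  127.8] board [ -55.1 -462.4] yaw -0.090 rel 0.077 gap 47.9 grip 30 F [-0.4 -0.2 -0.9] Fb [-0.4 -0.2] q6 -0.74 x_b/y_b axes in tool [-0.076  0.997] [0.997 0.076]
shift cm [53.31  9.01 -1.31] roll -1.494
```

View pics/lift1.png

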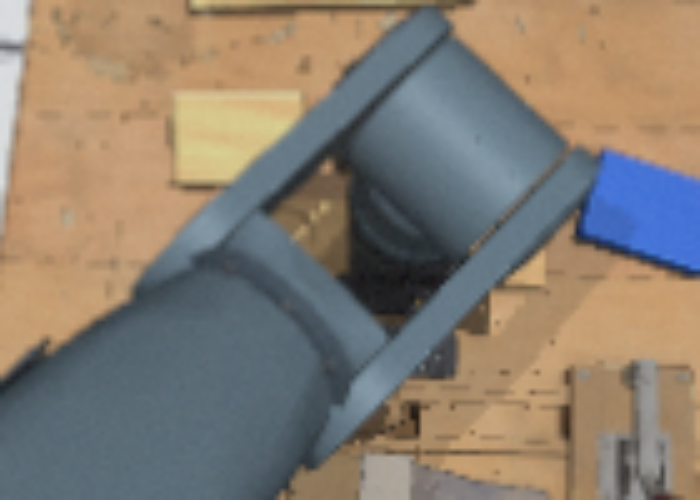

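```bash
python3 -m pendant '{"deltas": [[[5,1,-1],-0.15],[[11,2,-1],-0.3],[[17,3,-1],-0.45],[[23,4,-1],-0.6],[[29,5,-1],-0.75]]}' >/dev/null; python3 go.py b -6 76 140 1.571
```

```text
t 4.53 tcp [474.4  24.7 135.1] board [ -28.5 -167. ] yaw 0.665 rel 0.831 gap 47.7 grip 30 F [ 0.8 -0.  -0.7] Fb [0.8 0.1] q6 -0.86 x_b/y_b axes in tool [-0.739  0.674] [0.674 0.739]
shift cm [14.71 19.46 -0.49] roll -0.74
```

```bash
python3 -m pendant '{"deltas": [[[4,5,0],-0.15],[[8,10,0],-0.3],[[12,15,0],-0.45],[[14.7,19.4,0],-0.6],[[14.7,19.4,0],-0.74]]}' >/dev/null; python3 go.py b -6 76 60 1.571
```

```text
t 5.15 tcp [537.6 261.4 134.5] board [-5.5 77. ] yaw 1.409 rel 1.576 gap 47.7 grip 30 F [-0.8  0.5 -2.3] Fb [-0.8  0.4] q6 -1.16 x_b/y_b axes in tool [-1.    -0.005] [-0.005  1.   ]
shift cm [ 0.05 -0.1   7.45] roll 0.005
```

```bash
python3 -m pendant '{"deltas": [[[0.2,-0.3,3],0],[[0.2,-0.3,6],0],[[0.2,-0.3,9],0],[[0.2,-0.3,10.9],0],[[0.2,-0.3,10.9],0.005]]}' >/dev/null; python3 go.py b -6 76 20 1.571;python3 -m pendant '{"deltas": [[[0,0,0.1],0],[[0,0,0.2],0],[[0,0,0.3],0],[[0,0,0.3],0],[[0,0,0.3],0]]}' >/dev/null; python3 go.py b -6 76 20 1.571
```

```text
t 5.78 tcp [533.6 254.8  24.5] board [-8.2 69.8] yaw 1.395 rel 1.561 gap 47.9 grip 30 F [-0.   0.  -0.3] Fb [-0.  0.] q6 -1.15 x_b/y_b axes in tool [-1.    0.01] [0.01 1.  ]
shift cm [-0.22  0.62  0.44] roll -0.01
t 6.40 tcp [535.1 255.2  23.3] board [-6.8 70.4] yaw 1.395 rel 1.562 gap 47.3 grip 30 F [-0.6  0.4 -1.3] Fb [-0.7  0.3] q6 -1.15 x_b/y_b axes in tool [-1.     0.009] [0.009 1.   ]
shift cm [-0.08  0.56  0.33] roll -0.009
```

```bash
python3 -m pendant '{"deltas": [[[0,0.3,0.1],0],[[0,0.6,0.2],0],[[0,0.8,0.2],0],[[0,0.8,0.2],0],[[0,0.8,0.2],0]]}' >/dev/null; python3 go.py;python3 -m pendant '{"deltas": [[[0,0.1,0],0],[[0,0.2,0],0],[[0,0.3,0],0],[[0,0.3,0],0],[[0,0.3,0],0]]}' >/dev/null; python3 go.py
```

```text
t 7.03 tcp [536.3 262.3  20.9] board [-6.9 77.6] yaw 1.396 rel 1.562 gap 47.5 grip 30 F [ 0.1 -6.3 -1. ] Fb [ 1.2 -6.2] q6 -1.14 x_b/y_b axes in tool [-1.     0.009] [0.009 1.   ]
t 7.65 tcp [536.7 263.   20.8] board [-6.6 78.4] yaw 1.397 rel 1.564 gap 47.5 grip 30 F [ -0.6 -14.5   2.5] Fb [  1.8 -14.4] q6 -1.13 x_b/y_b axes in tool [-1.     0.007] [0.007 1.   ]
```

```bash
python3 -m pendant '{"deltas": [[[-0.1,-0.2,0],0],[[-0.2,-0.2,0],0],[[-0.3,-0.2,0],0],[[-0.3,-0.2,0],0],[[-0.3,-0.2,0],0]]}' >/dev/null; python3 go.py;python3 -m pendant '{"deltas": [[[-0.1,0,0],0],[[-0.2,0,0],0],[[-0.3,0,0],0],[[-0.3,0,0],0],[[-0.3,0,0],0]]}' >/dev/null; python3 go.py
```

```text
t 8.28 tcp [537.8 262.5  20.5] board [-5.4 78.1] yaw 1.396 rel 1.563 gap 48.2 grip 30 F [-3.2 -6.2  1.1] Fb [-2.1 -6.7] q6 -1.14 x_b/y_b axes in tool [-1.     0.008] [0.008 1.   ]
t 8.90 tcp [540.7 262.1  20.5] board [-2.5 78.1] yaw 1.396 rel 1.563 gap 47.6 grip 30 F [-5.  -5.3  2.5] Fb [-4.1 -6.1] q6 -1.14 x_b/y_b axes in tool [-1.     0.008] [0.008 1.   ]
```

```bash
for i in 1; do python3 -m pendant '{"deltas": [[[-0.1,0,0],0],[[-0.2,0,0],0],[[-0.2,0,0],0],[[-0.2,0,0],0],[[-0.2,0,0],0]]}' >/dev/null; python3 go.py;python3 -m pendant '{"deltas": [[[-0.1,0,0],0],[[-0.2,0,0],0],[[-0.2,0,0],0],[[-0.2,0,0],0],[[-0.2,0,0],0]]}' >/dev/null; python3 go.py; done
```

```text
t 9.53 tcp [541.1 262.   20.4] board [-2.1 78.2] yaw 1.396 rel 1.563 gap 47.9 grip 30 F [-10.6  -6.1   5.9] Fb [-9.5 -7.8] q6 -1.14 x_b/y_b axes in tool [-1.     0.008] [0.008 1.   ]
t 10.15 tcp [541.2 262.   20.3] board [-2.  78.1] yaw 1.396 rel 1.562 gap 47.8 grip 30 F [-17.4  -4.3  13.1] Fb [-16.4  -7.1] q6 -1.14 x_b/y_b axes in tool [-1.     0.009] [0.009 1.   ]
```

```bash
python3 -m pendant '{"deltas": [[[0.2,-0.05,0],0],[[0.3,-0.1,0],0],[[0.3,-0.1,0],0],[[0.3,-0.1,0],0],[[0.3,-0.1,0],0]]}' >/dev/null; python3 go.py; python3 -m pendant '{"deltas": [[[0,0,0],0],[[0,0,0],0],[[0,0,-1],0],[[0,0,-4],0],[[0,0,-8],0]]}' 6.5 >/dev/null; python3 -m pendant '{"deltas": [[[5,-4,-3],0.2],[[5,-10,-3],0.3],[[5,-16,-3],0.5],[[4,-22,-3],0.6],[[3,-28,-3],0.8]]}' 8.8 >/dev/null; python3 go.py w 612 -255 70 -0.01
python3 - <<'E'
from h import *
c=snap('top');cv2.imwrite('pics/p1.png',cv2.resize(c['img'][140:250,110:250,::-1],None,fx=5,fy=5))
E
```

```text
t 10.78 tcp [541.2 262.   20.4] board [-2.  78.1] yaw 1.395 rel 1.562 gap 47.5 grip 30 F [-6.6 -1.1  0.6] Fb [-6.3 -2.1] q6 -1.14 x_b/y_b axes in tool [-1.     0.009] [0.009 1.   ]
t 12.03 tcp [465.2 -10.5 132.5] board [ -31.7 -203.2] yaw 0.602 rel 0.769 gap 88.0 grip 0 F [ 1.6 -0.4  1.1] Fb [ 1.7 -0.1] q6 -0.88 x_b/y_b axes in tool [-0.695  0.719] [0.719 0.695]
shift cm [-28.45  -1.77   6.31] roll 0.612
```

View pics/p1.png

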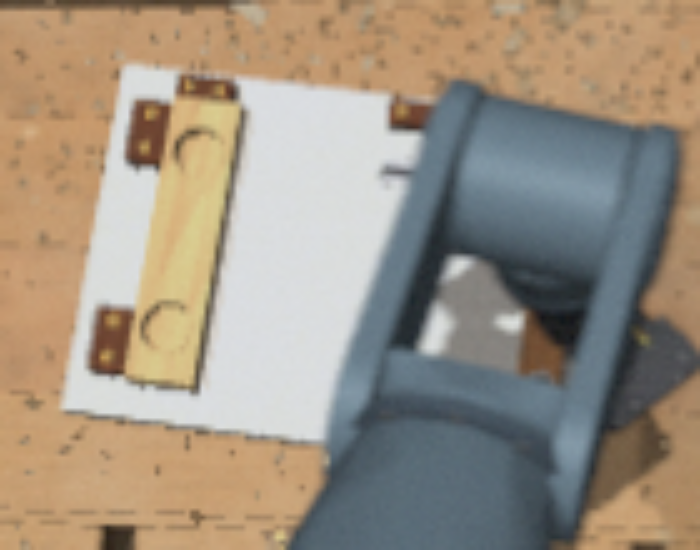

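The picture shows the bored stile along both fence blocks (crop 190,240), with its far end at the stop. I've corrected the board frame from the contact. Next is the plain stile.

```bash
sed -i 's/BO=np.array.*;BY/BO=np.array([527.7,182.0]);BY/' go.py; python3 -m pendant '{"deltas": [[[-5,0,0],0.15],[[-11,0,0],0.3],[[-17,-1,0],0.45],[[-23,-1.5,1],0.6],[[-28.4,-1.7,4],0.61]]}' 8.8 >/dev/null; python3 go.py w 612 -255.5 4 -0.014
```

```text
t 12.70 tcp [ 615.9 -254.7   93.9] board [ 159.4 -416. ] yaw -0.005 rel 0.162 gap 88.0 grip 0 F [0.1 0.2 0.4] Fb [0.1 0.2] q6 -0.57 x_b/y_b axes in tool [-0.161  0.987] [0.987 0.161]
shift cm [-0.05 -0.44  8.99] roll 0.009
```

```bash
python3 -m pendant '{"deltas": [[[0,-0.4,2],0],[[0,-0.4,5],0],[[0,-0.4,7],0],[[0,-0.4,9],0],[[0,-0.4,9],0]]}' 8.8 >/dev/null;  python3 -m pendant '{"deltas": [[[0,0,0],0],[[0,0,0],0],[[0,0,0],0],[[0,0,0],0],[[0,0,0],0]]}' 3 >/dev/null; python3 go.py; python3 -m pendant '{"deltas": [[[0,0,-1],0],[[0,0,-3],0],[[0,0,-6],0],[[0,0,-10],0],[[0,0,-13],0]]}' > /dev/null; python3 go.py b -8 -66 140 1.571
```

```text
t 13.95 tcp [ 609.2 -251.6    1.3] board [ 152.3 -414.1] yaw -0.002 rel 0.164 gap 47.8 grip 30 F [-0.   0.7  0.4] Fb [-0.2  0.7] q6 -0.57 x_b/y_b axes in tool [-0.163  0.987] [0.987 0.163]
t 14.57 tcp [ 609.7 -251.9  134.8] board [ 152.8 -414.4] yaw -0.002 rel 0.164 gap 47.8 grip 30 F [ 0.7 -0.6 -1.3] Fb [ 0.8 -0.5] q6 -0.57 x_b/y_b axes in tool [-0.163  0.987] [0.987 0.163]
shift cm [ 36.99 -10.17  -0.61] roll -1.407
```

```bash
python3 -m pendant '{"deltas": [[[6,-2,-1],-0.17],[[12,-4,-1],-0.34],[[18,-6,-1],-0.51],[[24,-8,-1],-0.68],[[30,-9,-1],-0.85]]}' >/dev/null; python3 -m pendant '{"deltas": [[[0,0,0],-0.14],[[0,0,0],-0.28],[[0,0,0],-0.42],[[0,0,0],-0.56],[[0,0,0],-0.56]]}' >/dev/null; python3 go.py b -8 -64 40 1.563
```

```text
t 15.82 tcp [520.5  46.7 142.5] board [  15.3 -134.6] yaw 1.406 rel 1.573 gap 47.7 grip 30 F [ 1.4 -0.1 -1.4] Fb [1.4 0.2] q6 -1.54 x_b/y_b axes in tool [-1.    -0.002] [-0.002  1.   ]
shift cm [ 2.34  7.07 10.25] roll 0.01
```

```bash
python3 -m pendant '{"deltas": [[[2,3,0],0],[[2.3,6,0],0],[[2.3,7.1,3],0.01],[[2.3,7.1,6],0.01],[[2.3,7.1,10],0.01]]}' >/dev/null; python3 go.py b -8 -64 18.5 1.563
```

```text
t 16.45 tcp [510.3 120.8  41.9] board [ -7.  -63.2] yaw 1.395 rel 1.561 gap 47.8 grip 30 F [ 0.6 -0.3 -1.1] Fb [ 0.6 -0.2] q6 -1.39 x_b/y_b axes in tool [-1.    0.01] [0.01 1.  ]
shift cm [ 0.11 -0.08  2.34] roll -0.002
```

```bash
python3 -m pendant '{"deltas": [[[0.2,0,1],0],[[0.2,0,2],0],[[0.2,0,2.2],0],[[0.2,0,2.4],0],[[0.2,0,2.4],0]]}' >/dev/null; python3 go.py;python3 -m pendant '{"deltas": [[[-0.1,0,0],0],[[-0.2,0,0],0],[[-0.3,0,0],0],[[-0.4,0,0],0],[[-0.4,0,0],0]]}' >/dev/null; python3 go.py
```

```text
t 17.07 tcp [507.5 120.9  17.8] board [ -9.8 -63.6] yaw 1.397 rel 1.564 gap 47.7 grip 30 F [-0.5  0.3 -0.8] Fb [-0.5  0.2] q6 -1.39 x_b/y_b axes in tool [-1.     0.007] [0.007 1.   ]
t 17.70 tcp [511.  120.1  17.1] board [ -6.2 -63.8] yaw 1.397 rel 1.564 gap 48.0 grip 30 F [ 0.3 -0.6 -1.8] Fb [ 0.4 -0.5] q6 -1.39 x_b/y_b axes in tool [-1.     0.007] [0.007 1.   ]
```

```bash
for i in 1; do python3 -m pendant '{"deltas": [[[-0.1,0,0.05],0],[[-0.2,0,0.05],0],[[-0.3,0,0.05],0],[[-0.3,0,0.05],0],[[-0.3,0,0.05],0]]}' >/dev/null; python3 go.py;python3 -m pendant '{"deltas": [[[-0.1,0,0],0],[[-0.2,0,0],0],[[-0.2,0,0],0],[[-0.2,0,0],0],[[-0.2,0,0],0]]}' >/dev/null; python3 go.py; done
```

```text
t 18.32 tcp [511.8 120.   16.3] board [ -5.4 -63.8] yaw 1.398 rel 1.564 gap 47.8 grip 30 F [-8.3  0.7  5.2] Fb [-8.3 -0.7] q6 -1.39 x_b/y_b axes in tool [-1.     0.006] [0.006 1.   ]
t 18.95 tcp [511.9 119.9  16.2] board [ -5.3 -63.8] yaw 1.398 rel 1.564 gap 47.8 grip 30 F [-14.8   1.   13.1] Fb [-14.7  -1.5] q6 -1.39 x_b/y_b axes in tool [-1.     0.007] [0.007 1.   ]
```

```bash
python3 -m pendant '{"deltas": [[[0.2,0,0],0],[[0.35,0,0],0],[[0.35,0,0],0],[[0.35,0,0],0],[[0.35,0,0],0]]}' >/dev/null; python3 go.py; python3 -m pendant '{"deltas": [[[0,0,0],0],[[0,0,0],0],[[0,0,-1],0],[[0,0,-4],0],[[0,0,-9],0]]}' 6.5 >/dev/null; python3 -m pendant '{"deltas": [[[0,-4,-1],0.17],[[0,-10,-1],0.35],[[0,-16,-1],0.52],[[0,-22,-1],0.7],[[0,-28,-1],0.87]]}' 8.8 >/dev/null; python3 go.py w 495 -183 70 -0.034
```

```text
t 19.57 tcp [511.9 120.   16.4] board [ -5.3 -63.8] yaw 1.397 rel 1.564 gap 47.9 grip 30 F [-5.1  0.5 -0.1] Fb [-5.1 -0.4] q6 -1.39 x_b/y_b axes in tool [-1.     0.007] [0.007 1.   ]
t 20.82 tcp [ 464.2 -158.1  117.9] board [  -6.3 -345.9] yaw 0.522 rel 0.688 gap 88.1 grip 0 F [ 1.2 -0.3 -0.4] Fb [ 1.2 -0.1] q6 -1.09 x_b/y_b axes in tool [-0.635  0.772] [0.772 0.635]
shift cm [-3.69  1.43  4.8 ] roll 0.556
```

```bash
python3 -m pendant '{"deltas": [[[-1,1,0],0.15],[[-2,1,0],0.3],[[-3.7,1.4,1],0.45],[[-3.7,1.4,3],0.556],[[-3.7,1.4,4.8],0.556]]}' 8.8 >/dev/null; python3 go.py w 495 -183 3 -0.034
```

```text
t 21.45 tcp [ 495.3 -181.2   68.7] board [  28.2 -363.6] yaw -0.028 rel 0.139 gap 87.9 grip 0 F [-0.4  0.5 -0.6] Fb [-0.5  0.4] q6 -0.55 x_b/y_b axes in tool [-0.138  0.99 ] [0.99  0.138]
shift cm [-0.18 -0.03  6.57] roll 0.006
```

```bash
python3 -m pendant '{"deltas": [[[-0.1,0,2],0.006],[[-0.2,0,4],0.006],[[-0.2,0,5.5],0.006],[[-0.2,0,6.5],0.006],[[-0.2,0,6.5],0.006]]}' 8.8 >/dev/null;  python3 -m pendant '{"deltas": [[[0,0,0],0],[[0,0,0],0],[[0,0,0],0],[[0,0,0],0],[[0,0,0],0]]}' 4 >/dev/null; python3 go.py; python3 -m pendant '{"deltas": [[[0,0,-1],0],[[0,0,-3],0],[[0,0,-6],0],[[0,0,-10],0],[[0,0,-13],0]]}' > /dev/null; python3 go.py b 66 9 140 0
```

```text
t 22.70 tcp [ 495.1 -183.     4.2] board [  28.4 -365.4] yaw -0.034 rel 0.132 gap 62.1 grip 30 F [-1.2  1.   5.6] Fb [-1.4  0.8] q6 -0.54 x_b/y_b axes in tool [-0.132  0.991] [0.991 0.132]
t 23.32 tcp [ 494.9 -182.9  135.5] board [  28.1 -365.3] yaw -0.034 rel 0.132 gap 61.9 grip 30 F [ 0.6 -1.3 -0.7] Fb [ 0.8 -1.2] q6 -0.54 x_b/y_b axes in tool [-0.132  0.991] [0.991 0.132]
shift cm [36.6   8.68 -0.46] roll 0.132
```

```bash
python3 -m pendant '{"deltas": [[[6,1.5,-1],0.03],[[12,3,-1],0.06],[[18,4.5,-1],0.09],[[24,6,-1],0.12],[[30,7,-1],0.135]]}' >/dev/null; python3 go.py b 68 8.6 100 -0.007
```

```text
t 23.95 tcp [575.3 116.6 144. ] board [ 57.8 -56.6] yaw -0.170 rel -0.004 gap 62.0 grip 30 F [ 0.6  0.1 -1.4] Fb [0.6 0.2] q6 0.17 x_b/y_b axes in tool [0.004 1.   ] [ 1.    -0.004]
shift cm [6.53 0.99 4.4 ] roll 0.003
```

```bash
python3 -m pendant '{"deltas": [[[4,1,0],0],[[6.5,1,2],0],[[6.5,1,5],0],[[6.5,1,8],0],[[6.5,1,9],0]]}' >/dev/null; python3 go.py b 68 8.6 45 -0.007; python3 -m pendant '{"deltas": [[[0,0,0],0],[[0,0,0],0],[[0,0,0],0],[[0,0,0],0],[[0,0,0],0]]}' >/dev/null; python3 go.py b 68 8.6 45 -0.007
python3 - <<'E'
from h import *
c=snap('side');cv2.imwrite('pics/s2.png',cv2.resize(c['img'][120:220,200:320,::-1],None,fx=5,fy=5))
E
```

```text
t 24.57 tcp [594.1 176.9  51.6] board [66.3  6. ] yaw -0.169 rel -0.003 gap 61.6 grip 30 F [-0.1  0.8 -0.6] Fb [-0.2  0.8] q6 0.27 x_b/y_b axes in tool [0.003 1.   ] [ 1.    -0.003]
shift cm [0.26 0.17 0.66] roll 0.004
t 25.20 tcp [596.1 177.   54. ] board [68.3  6.4] yaw -0.170 rel -0.003 gap 61.7 grip 30 F [-0.4  0.4 -0.6] Fb [-0.4  0.3] q6 0.27 x_b/y_b axes in tool [0.003 1.   ] [ 1.    -0.003]
shift cm [ 0.22 -0.03  0.9 ] roll 0.004
```

View pics/s2.png

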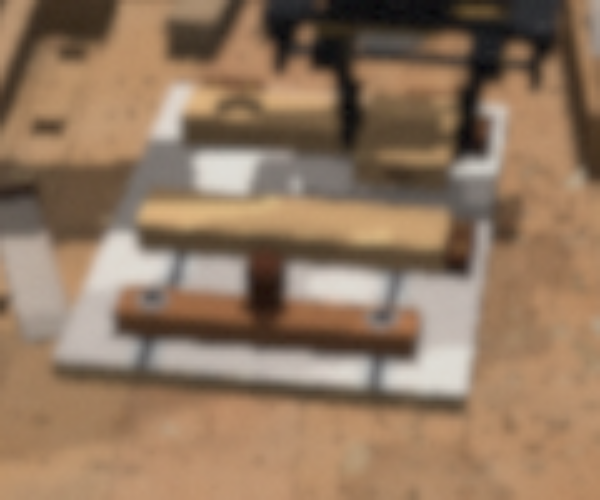

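The side view shows the rail held (crop 405,135) above the gap between the stiles, with the clamp bar and knob intact (265,290). I lower it now.

```bash
python3 -m pendant '{"deltas": [[[0.2,0,0],0.003],[[0.2,0,0.3],0.003],[[0.2,0,0.6],0.003],[[0.2,0,1.0],0.003],[[0.2,0,1.4],0.003]]}' >/dev/null; python3 go.py ; python3 -m pendant '{"deltas": [[[0,0,0.3],0],[[0,0,0.6],0],[[0,0,0.9],0],[[0,0,1.1],0],[[0,0,1.1],0]]}' >/dev/null; python3 go.py b 68 8.6 19 -0.007
```

```text
t 25.88 tcp [596.1 178.9  39.2] board [68.   8.3] yaw -0.173 rel -0.006 gap 61.8 grip 30 F [ 0.2 -0.  -0.7] Fb [0.2 0. ] q6 0.27 x_b/y_b axes in tool [0.006 1.   ] [ 1.    -0.006]
t 26.50 tcp [596.1 178.9  28.5] board [68.   8.3] yaw -0.173 rel -0.006 gap 61.9 grip 30 F [ 0.1  0.2 -0.6] Fb [0.1 0.2] q6 0.27 x_b/y_b axes in tool [0.006 1.   ] [ 1.    -0.006]
shift cm [0.03 0.   0.95] roll 0.001
```

```bash
python3 -m pendant '{"deltas": [[[0,0,0.3],0],[[0,0,0.6],0],[[0,0,0.9],0],[[0,0,0.9],0],[[0,0,0.9],0]]}' >/dev/null; python3 go.py ; python3 -m pendant '{"deltas": [[[0.1,0,0],0],[[0.2,0,0],0],[[0.3,0,0],0],[[0.3,0,0],0],[[0.3,0,0],0]]}' >/dev/null; python3 go.py;  python3 -m pendant '{"deltas": [[[0.1,0,0],0],[[0.2,0,0],0],[[0.2,0,0],0],[[0.2,0,0],0],[[0.2,0,0],0]]}' >/dev/null; python3 go.py
```

```text
t 27.12 tcp [596.2 179.   19.6] board [68.   8.3] yaw -0.172 rel -0.006 gap 61.7 grip 30 F [-0.4 -0.9 -0.9] Fb [-0.3 -0.9] q6 0.27 x_b/y_b axes in tool [0.006 1.   ] [ 1.    -0.006]
t 27.75 tcp [596.8 181.9  19.7] board [68.1 11.4] yaw -0.172 rel -0.006 gap 61.9 grip 30 F [-0.6 -0.4 -1. ] Fb [-0.5 -0.5] q6 0.28 x_b/y_b axes in tool [0.006 1.   ] [ 1.    -0.006]
t 28.38 tcp [597.1 183.9  19.6] board [68.1 13.3] yaw -0.172 rel -0.006 gap 61.9 grip 30 F [-1.5  0.9 -1.4] Fb [-1.6  0.6] q6 0.28 x_b/y_b axes in tool [0.006 1.   ] [ 1.    -0.006]
```

```bash
python3 -m pendant '{"deltas": [[[0.1,0,0],0],[[0.2,0,0],0],[[0.2,0,0],0],[[0.2,0,0],0],[[0.2,0,0],0]]}' >/dev/null; python3 go.py;  python3 -m pendant '{"deltas": [[[0.1,0,0],0],[[0.15,0,0],0],[[0.15,0,0],0],[[0.15,0,0],0],[[0.15,0,0],0]]}' >/dev/null; python3 go.py
```

```text
t 29.00 tcp [597.4 185.7  19.6] board [68.1 15.2] yaw -0.173 rel -0.006 gap 62.1 grip 30 F [-0.5 -1.9 -0.7] Fb [-0.1 -2. ] q6 0.28 x_b/y_b axes in tool [0.006 1.   ] [ 1.    -0.006]
t 29.62 tcp [597.5 185.8  19.6] board [68.2 15.3] yaw -0.172 rel -0.006 gap 61.9 grip 30 F [-2.1 -7.8  1.9] Fb [-0.7 -8.1] q6 0.29 x_b/y_b axes in tool [0.006 1.   ] [ 1.    -0.006]
```

```bash
python3 -m pendant '{"deltas": [[[-0.1,0,0.1],0],[[-0.15,0,0.2],0],[[-0.15,0,0.25],0],[[-0.15,0,0.25],0],[[-0.15,0,0.25],0]]}' >/dev/null; python3 go.py; python3 -m pendant '{"deltas": [[[0,0,0],0],[[0,0,0],0],[[0,0,-1],0],[[0,0,-4],0],[[0,0,-9],0]]}' 7.5 >/dev/null; python3 -m pendant '{"deltas": [[[-3,0,-1],0],[[-9,-1,-1],-0.02],[[-15,-2,-1],-0.04],[[-21,-3,-1],-0.07],[[-27,-4,-1],-0.1]]}' 8.0 >/dev/null; python3 go.py w 497 -343.5 70 -0.038
```

```text
t 30.25 tcp [597.5 185.8  19.2] board [68.2 15.3] yaw -0.172 rel -0.006 gap 61.4 grip 30 F [-8.1 -4.5 15. ] Fb [-7.2 -5.8] q6 0.28 x_b/y_b axes in tool [0.006 1.   ] [ 1.    -0.006]
t 31.50 tcp [511.2 -74.9 117.9] board [  26.3 -256.1] yaw -0.071 rel 0.095 gap 80.5 grip 0 F [ 1.  -0.7  0.1] Fb [ 1.1 -0.5] q6 -0.30 x_b/y_b axes in tool [-0.095  0.995] [0.995 0.095]
shift cm [-26.89   0.48   4.8 ] roll -0.033
```

```bash
python3 -m pendant '{"deltas": [[[-6,0,0],0],[[-12,0,0],0],[[-18,0,0],-0.03],[[-24,0.5,0],-0.033],[[-26.9,0.5,2],-0.033]]}' 7 >/dev/null; python3 go.py w 497 -343.5 3 -0.038
python3 - <<'E'
from est import *
c=snap('top');m=wood(c)
for k,p0,d in [('wr',(595,186,1.4),(90,62,37,0)),('hs',(540,262,-.17),(200,48,37,0)),('ps',(518,120,-.17),(200,48,37,0))]:
    print(k,fit(c,m,p0,d)[0].round(3))
cv2.imwrite('pics/p3.png',cv2.resize(c['img'][140:250,110:250,::-1],None,fx=5,fy=5,interpolation=cv2.INTER_CUBIC))
E
```

```text
t 32.12 tcp [ 498.2 -346.6   99.5] board [  58.5 -526.2] yaw -0.042 rel 0.125 gap 69.8 grip 0 F [ 0.7 -0.  -0.6] Fb [0.7 0.1] q6 -0.76 x_b/y_b axes in tool [-0.124  0.992] [0.992 0.124]
shift cm [ 0.35 -0.17  9.65] roll -0.004
wr [599.724 198.865   1.402]
hs [ 5.43659e+02  2.64390e+02 -1.75000e-01]
ps [ 6.07834e+02  1.07019e+02 -1.65000e-01]
```

View pics/p3.png

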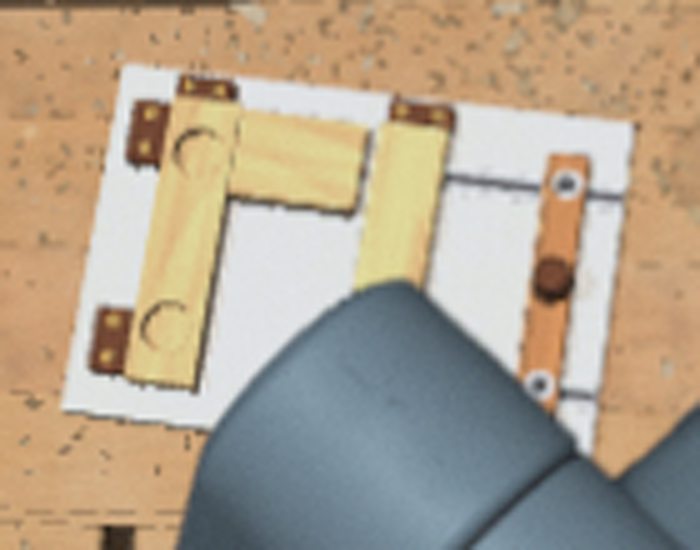

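The picture shows the wide rail closed on the bored stile (crop 300,160), but its far edge sits about 4 mm short of the stile ends. I'll push it later and get the narrow rail first.

```bash
python3 -m pendant '{"deltas": [[[0.1,-0.1,2],0],[[0.2,-0.1,5],0],[[0.2,-0.1,8],0],[[0.2,-0.1,9.6],0],[[0.2,-0.1,9.6],0]]}' 7 >/dev/null;  python3 -m pendant '{"deltas": [[[0,0,0],0],[[0,0,0],0],[[0,0,0],0],[[0,0,0],0],[[0,0,0],0]]}' 2 >/dev/null; python3 go.py; python3 -m pendant '{"deltas": [[[0,0,-1],0],[[0,0,-3],0],[[0,0,-6],0],[[0,0,-10],0],[[0,0,-13],0]]}' > /dev/null; python3 go.py b -79 10 140 -0.006
```

```text
t 33.42 tcp [ 496.3 -339.9    1.2] board [  55.5 -519.9] yaw -0.040 rel 0.127 gap 33.8 grip 30 F [0.7 1.4 0.4] Fb [0.5 1.5] q6 -0.76 x_b/y_b axes in tool [-0.127  0.992] [0.992 0.127]
t 34.05 tcp [ 496.9 -340.5  134.7] board [  56.2 -520.4] yaw -0.040 rel 0.127 gap 34.1 grip 30 F [ 0.3 -1.  -0.8] Fb [ 0.5 -0.9] q6 -0.76 x_b/y_b axes in tool [-0.127  0.992] [0.992 0.127]
shift cm [54.33 -6.69 -0.66] roll 0.133
```

```bash
python3 -m pendant '{"deltas": [[[6,-1,-1],0.03],[[12,-2,-1],0.06],[[18,-3,-1],0.09],[[24,-4,-1],0.12],[[30,-4,-1],0.133]]}' >/dev/null; python3 go.py b -80 13 140 -0.006
```

```text
t 34.67 tcp [467.9 -37.  142.9] board [ -22.7 -225.8] yaw -0.174 rel -0.007 gap 33.8 grip 30 F [ 0.7  0.  -0.8] Fb [0.7 0.1] q6 -0.16 x_b/y_b axes in tool [0.007 1.   ] [ 1.    -0.007]
shift cm [23.84 -5.91  0.26] roll -0.001
```

```bash
python3 -m pendant '{"deltas": [[[6,-2,0],0],[[12,-4,0],0],[[18,-5.9,0],0],[[23.8,-5.9,2],0],[[23.8,-5.9,7],0]]}' >/dev/null; python3 -m pendant '{"deltas": [[[0,0,1],0],[[0,0,2],0],[[0,0,2],0],[[0,0,2],0],[[0,0,2],0]]}' >/dev/null; python3 go.py b -80 13 36 -0.006
```

```text
t 35.92 tcp [451.7 205.9  52.2] board [-78.9  10.9] yaw -0.173 rel -0.007 gap 33.5 grip 30 F [-0.1 -0.2 -0.1] Fb [-0.1 -0.2] q6 0.36 x_b/y_b axes in tool [0.007 1.   ] [ 1.    -0.007]
shift cm [ 0.2  -0.12  1.62] roll -0.001
```

```bash
python3 -m pendant '{"deltas": [[[0.2,-0.1,0.2],0],[[0.2,-0.1,0.5],0],[[0.2,-0.1,0.9],0],[[0.2,-0.1,1.3],0],[[0.2,-0.1,1.7],0]]}' >/dev/null; python3 go.py ; python3 -m pendant '{"deltas": [[[0,0,0.3],0],[[0,0,0.6],0],[[0,0,0.9],0],[[0,0,1.2],0],[[0,0,1.2],0]]}' >/dev/null; python3 go.py b -80 13 17 -0.007
```

```text
t 36.55 tcp [450.1 208.2  33.7] board [-80.9  13. ] yaw -0.172 rel -0.006 gap 33.8 grip 30 F [ 0.   0.2 -0.7] Fb [0.  0.2] q6 0.37 x_b/y_b axes in tool [0.006 1.   ] [ 1.    -0.006]
t 37.17 tcp [450.  208.1  21.9] board [-80.9  12.9] yaw -0.173 rel -0.006 gap 33.8 grip 30 F [0.2 1.3 0.4] Fb [-0.   1.3] q6 0.37 x_b/y_b axes in tool [0.006 1.   ] [ 1.    -0.006]
shift cm [0.01 0.09 0.49] roll 0.001
```

```bash
python3 -m pendant '{"deltas": [[[0,0,0.3],0],[[0,0,0.5],0],[[0,0,0.5],0],[[0,0,0.5],0],[[0,0,0.5],0]]}' >/dev/null; python3 go.py ; python3 -m pendant '{"deltas": [[[0.1,0,0],0],[[0.2,0,0],0],[[0.3,0,0],0],[[0.3,0,0],0],[[0.3,0,0],0]]}' >/dev/null; python3 go.py;  python3 -m pendant '{"deltas": [[[0.1,0,0],0],[[0.2,0,0],0],[[0.2,0,0],0],[[0.2,0,0],0],[[0.2,0,0],0]]}' >/dev/null; python3 go.py
```

```text
t 37.80 tcp [450.3 208.2  17.2] board [-80.7  13. ] yaw -0.173 rel -0.006 gap 33.4 grip 30 F [-0.2 -0.2  0.2] Fb [-0.2 -0.3] q6 0.37 x_b/y_b axes in tool [0.006 1.   ] [ 1.    -0.006]
t 38.42 tcp [450.7 211.2  17.1] board [-80.8  16. ] yaw -0.172 rel -0.006 gap 33.4 grip 30 F [ 0.4  0.7 -0.3] Fb [0.3 0.8] q6 0.37 x_b/y_b axes in tool [0.006 1.   ] [ 1.    -0.006]
t 39.05 tcp [450.7 211.6  17. ] board [-80.8  16.4] yaw -0.172 rel -0.005 gap 33.5 grip 30 F [-1.4 -8.8  2.6] Fb [ 0.1 -8.9] q6 0.38 x_b/y_b axes in tool [0.005 1.   ] [ 1.    -0.005]
```

```bash
python3 -m pendant '{"deltas": [[[-0.1,0,0],0],[[-0.2,0,0],0],[[-0.2,0,0],0],[[-0.2,0,0],0],[[-0.2,0,0],0]]}' >/dev/null; python3 go.py; python3 -m pendant '{"deltas": [[[0,0,0],0],[[0,0,0],0],[[0,0,-1],0],[[0,0,-4],0],[[0,0,-10],0]]}' 5 >/dev/null; python3 -m pendant '{"deltas": [[[-6,-2,0],0],[[-12,-4,0],0],[[-18,-6,0],0],[[-24,-8,0],0],[[-30,-8,0],0]]}'  >/dev/null;python3 -m pendant '{"deltas": [[[-6,0,0],0],[[-12,0,0],0],[[-15,0,0],0],[[-15,0,0],0],[[-15,0,0],0]]}'  >/dev/null; python3 go.py
python3 - <<'E'
from est import *
c=snap('top');
cv2.imwrite('pics/p4.png',cv2.resize(c['img'][145:235,115:235,::-1],None,fx=6,fy=6,interpolation=cv2.INTER_CUBIC))
E
```

```text
t 39.67 tcp [450.8 211.3  17.2] board [-80.7  16.2] yaw -0.172 rel -0.006 gap 33.5 grip 30 F [ 0.2 -0.5 -0.8] Fb [ 0.2 -0.4] q6 0.37 x_b/y_b axes in tool [0.006 1.   ] [ 1.    -0.006]
t 41.55 tcp [ 294.7 -217.1  117.1] board [-163.7 -432.2] yaw -0.173 rel -0.006 gap 50.4 grip 0 F [-0.3  1.   0. ] Fb [-0.5  0.9] q6 -0.79 x_b/y_b axes in tool [0.006 1.   ] [ 1.    -0.006]
```

View pics/p4.png

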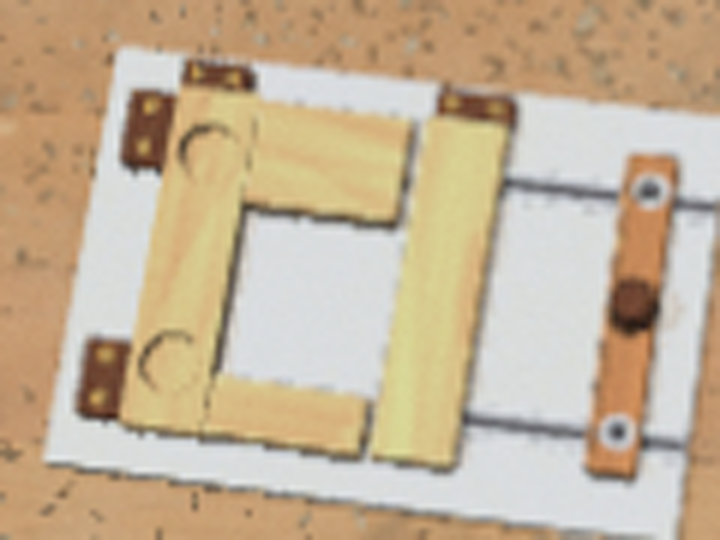

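The four parts are in place (crop: bored stile 180,260; wide rail 330,160; narrow rail 285,415; plain stile 440,290). The narrow rail is about flush with the near ends. The wide rail needs about 3 mm toward the far side. I'll use the closed fingers, with the stile's near end as reference.

```bash
python3 -m pendant '{"deltas": [[[4,0,0],-0.17],[[10,0,0],-0.35],[[16,0,0],-0.53],[[22,0,0],-0.7],[[28,0,0],-0.87]]}' 0 >/dev/null; python3 go.py b -135 81 100 1.565
```

```text
t 42.23 tcp [342.3  60.9 117.6] board [-162.7 -150.2] yaw 0.705 rel 0.872 gap 1.9 grip 0 F [ 1.2 -0.2  0. ] Fb [1.3 0.1] q6 -0.88 x_b/y_b axes in tool [-0.765  0.643] [0.643 0.765]
shift cm [12.75 19.48  1.76] roll -0.693
```

```bash
python3 -m pendant '{"deltas": [[[3,5,0],-0.17],[[6,10,0],-0.34],[[9,15,0],-0.51],[[12,19,0],-0.693],[[12.7,19.5,0],-0.693]]}' >/dev/null; python3 go.py b -130 79 28 1.565
```

```text
t 42.85 tcp [409.5 283.9 117.2] board [-133.5   80.9] yaw 1.397 rel 1.564 gap 0.6 grip 0 F [-0.2  0.3  0.3] Fb [-0.3  0.2] q6 -1.03 x_b/y_b axes in tool [-1.     0.007] [0.007 1.   ]
shift cm [-0.35 -0.2   8.92] roll -0.001
```

```bash
python3 -m pendant '{"deltas": [[[-0.3,0,3],0],[[-0.3,0,6],0],[[-0.3,0,9],0],[[-0.3,0,9.2],0],[[-0.3,0,9.2],0]]}' >/dev/null; python3 go.py; python3 -m pendant '{"deltas": [[[-0.4,0,0],0],[[-0.8,0,0],0],[[-1.2,0,0],0],[[-1.5,0,0],0],[[-1.5,0,0],0]]}' >/dev/null; python3 go.py
```

```text
t 43.48 tcp [413.5 279.9  25.9] board [-128.9   77.6] yaw 1.390 rel 1.557 gap 0.5 grip 0 F [0.5 0.2 1.1] Fb [0.4 0.3] q6 -1.03 x_b/y_b axes in tool [-1.     0.014] [0.014 1.   ]
t 44.10 tcp [428.7 277.   25.1] board [-113.4   77.3] yaw 1.390 rel 1.557 gap 1.0 grip 0 F [ 0.1 -1.   0.2] Fb [ 0.3 -1. ] q6 -1.05 x_b/y_b axes in tool [-1.     0.014] [0.014 1.   ]
```

```bash
python3 -m pendant '{"deltas": [[[-0.2,0,0],0],[[-0.4,0,0],0],[[-0.5,0,0],0],[[-0.5,0,0],0],[[-0.5,0,0],0]]}' >/dev/null; python3 go.py; python3 -m pendant '{"deltas": [[[-0.1,0,0],0],[[-0.2,0,0],0],[[-0.2,0,0],0],[[-0.2,0,0],0],[[-0.2,0,0],0]]}' >/dev/null; python3 go.py;python3 -m pendant '{"deltas": [[[-0.1,0,0],0],[[-0.2,0,0],0],[[-0.2,0,0],0],[[-0.2,0,0],0],[[-0.2,0,0],0]]}' >/dev/null; python3 go.py
```

```text
t 44.73 tcp [433.3 276.2  25.1] board [-108.7   77.3] yaw 1.391 rel 1.557 gap 0.4 grip 0 F [-0.3  0.4  0.4] Fb [-0.4  0.4] q6 -1.05 x_b/y_b axes in tool [-1.     0.014] [0.014 1.   ]
t 45.35 tcp [433.6 276.   24.9] board [-108.4   77.1] yaw 1.391 rel 1.557 gap 0.4 grip 3 F [-5.6  2.1  4.6] Fb [-5.9  1.2] q6 -1.06 x_b/y_b axes in tool [-1.     0.013] [0.013 1.   ]
t 45.98 tcp [433.7 275.9  24.7] board [-108.3   77. ] yaw 1.391 rel 1.558 gap 0.5 grip 7 F [-12.9   2.9   9.3] Fb [-13.2   0.7] q6 -1.06 x_b/y_b axes in tool [-1.     0.013] [0.013 1.   ]
```

```bash
python3 -m pendant '{"deltas": [[[0.5,0,0],0],[[1,0,0],0],[[1,0,-2],0],[[1,0,-4],0],[[1,-1,-4],0]]}' >/dev/null; python3 -m pendant '{"deltas": [[[-5,-3,0],0],[[-11,-6.3,0],0],[[-11,-6.3,2],0],[[-11,-6.3,4],0],[[-11,-6.3,4],0]]}' >/dev/null; python3 go.py b 26 12 24 1.565
```

```text
t 47.23 tcp [520.4 184.6  22.7] board [-7.6  1.3] yaw 1.390 rel 1.556 gap 0.3 grip 0 F [ 0.1 -0.5 -0.5] Fb [ 0.2 -0.5] q6 -1.26 x_b/y_b axes in tool [-1.     0.015] [0.015 1.   ]
shift cm [-3.35  1.12 -0.15] roll -0.009
```

```bash
python3 -m pendant '{"deltas": [[[-1,1.1,-0.1],-0.009],[[-2,1.1,-0.1],-0.009],[[-3,1.1,-0.1],-0.009],[[-3.3,1.1,-0.1],-0.009],[[-3.3,1.1,-0.1],-0.009]]}' >/dev/null; python3 go.py b 29.1 12 24 1.565
```

```text
t 47.85 tcp [557.2 190.5  26.2] board [27.6 13.3] yaw 1.399 rel 1.566 gap 0.4 grip 0 F [ 0.1 -0.3  0.1] Fb [ 0.1 -0.2] q6 -1.27 x_b/y_b axes in tool [-1.     0.005] [0.005 1.   ]
shift cm [-0.15 -0.13  0.22] roll 0.001
```

```bash
python3 -m pendant '{"deltas": [[[-0.1,0,0],0],[[-0.15,0,0],0],[[-0.15,0,0],0],[[-0.15,0,0],0],[[-0.15,0,0],0]]}' >/dev/null; python3 go.py b 29.1 12 24 1.565; python3 -m pendant '{"deltas": [[[0.5,0,0],0],[[1,0,0],0],[[1,0,0],0],[[1,0,0],0],[[1,0,0],0]]}' >/dev/null; python3 go.py b -50 12 24 1.565
```

```text
t 48.48 tcp [558.4 190.4  26.1] board [28.8 13.4] yaw 1.400 rel 1.566 gap 0.8 grip 0 F [-0.2 -0.7 -1.1] Fb [-0.1 -0.7] q6 -1.27 x_b/y_b axes in tool [-1.     0.005] [0.005 1.   ]
shift cm [-0.03 -0.14  0.21] roll 0.001
t 49.10 tcp [548.8 192.1  26.2] board [19.1 13.4] yaw 1.399 rel 1.566 gap 0.4 grip 0 F [-0.1  0.1 -0.4] Fb [-0.1  0.1] q6 -1.27 x_b/y_b axes in tool [-1.     0.005] [0.005 1.   ]
shift cm [ 6.91 -0.18  0.22] roll 0.001
```

```bash
python3 -m pendant '{"deltas": [[[2,-0.1,0.1],0],[[4,-0.2,0.2],0],[[6,-0.2,0.2],0],[[7,-0.2,0.2],0],[[7.4,-0.2,0.2],0]]}' >/dev/null; python3 go.py; python3 -m pendant '{"deltas": [[[-0.5,0,0],0],[[-0.5,0,-3],0],[[-0.5,0,-6],0],[[4,0,-6],0],[[8,0,-6],0]]}' >/dev/null; python3 go.py b -125 12 24 1.565
```

```text
t 49.73 tcp [475.3 202.8  24.3] board [-55.1  11.9] yaw 1.400 rel 1.566 gap 0.1 grip 0 F [-0.2  0.7  0.4] Fb [-0.3  0.7] q6 -1.23 x_b/y_b axes in tool [-1.     0.005] [0.005 1.   ]
t 50.35 tcp [397.  216.3  84.8] board [-134.6   12.2] yaw 1.398 rel 1.565 gap 0.3 grip 0 F [0.1 1.1 0.1] Fb [-0.1  1.1] q6 -1.16 x_b/y_b axes in tool [-1.     0.006] [0.006 1.   ]
shift cm [-0.95 -0.02  6.09] roll -0.0
```

```bash
python3 -m pendant '{"deltas": [[[0,0,3],0],[[0,0,6],0],[[-0.8,0,6],0],[[-1.5,0,6],0],[[-1.5,0,6],0]]}' >/dev/null; python3 go.py b -108.9 12 24 1.565
```

```text
t 50.98 tcp [413.6 213.9  25.5] board [-117.8   12.5] yaw 1.399 rel 1.565 gap 0.6 grip 0 F [ 0.5 -1.4 -0.4] Fb [ 0.8 -1.3] q6 -1.18 x_b/y_b axes in tool [-1.     0.006] [0.006 1.   ]
shift cm [-0.89 -0.05  0.15] roll 0.0
```

```bash
python3 -m pendant '{"deltas": [[[-0.3,0,0],0],[[-0.6,0,0],0],[[-0.8,0,0],0],[[-0.8,0,0],0],[[-0.8,0,0],0]]}' >/dev/null; python3 go.py b -108.9 12 24 1.565; python3 go.py|cut -c1-60
```

```text
t 51.60 tcp [419.  212.4  24.1] board [-112.2   12. ] yaw 1.400 rel 1.566 gap 0.3 grip 0 F [-0.6 -0.2 -0.2] Fb [-0.6 -0.3] q6 -1.18 x_b/y_b axes in tool [-1.     0.005] [0.005 1.   ]
shift cm [-0.33  0.    0.01] roll 0.001
t 51.60 tcp [419.  212.4  24.1] board [-112.2   12. ] yaw 1.
```

```bash
python3 -m pendant '{"deltas": [[[-0.1,0,0],0],[[-0.2,0,0],0],[[-0.2,0,0],0],[[-0.2,0,0],0],[[-0.2,0,0],0]]}' >/dev/null; python3 go.py b -108.9 12 24 1.565
```

```text
t 52.23 tcp [421.2 212.1  24.2] board [-110.1   12. ] yaw 1.400 rel 1.566 gap 0.3 grip 0 F [-1.1  0.2 -0.1] Fb [-1.1 -0. ] q6 -1.19 x_b/y_b axes in tool [-1.     0.005] [0.005 1.   ]
shift cm [-0.12 -0.    0.02] roll 0.001
```

Final 1.2 mm, then I back off, lift and go over the knob. Seen from the board, the knob should be near y ≈ -177.

```bash
python3 -m pendant '{"deltas": [[[-0.05,0,0],0],[[-0.12,0,0],0],[[-0.12,0,0],0],[[-0.12,0,0],0],[[-0.12,0,0],0]]}' >/dev/null; python3 go.py; python3 -m pendant '{"deltas": [[[0.5,0,0],0],[[1,0,0],0],[[1,0,-3],0],[[1,0,-6],0],[[1,0,-10],0]]}' >/dev/null; python3 -m pendant '{"deltas": [[[6,-4,0],0],[[8,-10,0],0],[[8,-16,0],0],[[8,-22,0],0],[[8,-28,0],0]]}' >/dev/null;python3 -m pendant '{"deltas": [[[4,-5,0],0],[[4,-11,0],0],[[4,-17,0],0],[[4,-17,0],0],[[4,-17,0],0]]}' 7 >/dev/null
python3 - <<'E'
from go import *
c=snap('top');state()
cv2.imwrite('pics/p5.png',cv2.resize(c['img'][145:235,115:235,::-1],None,fx=6,fy=6,interpolation=cv2.INTER_CUBIC))
E
```

```text
t 52.85 tcp [422.3 211.9  24.1] board [-108.9   12. ] yaw 1.399 rel 1.566 gap 0.9 grip 0 F [0.3 0.2 0.7] Fb [0.3 0.2] q6 -1.19 x_b/y_b axes in tool [-1.     0.005] [0.005 1.   ]
t 54.77 tcp [ 217.6 -207.4  123.6] board [-241.3 -435.4] yaw 1.400 rel 1.567 gap 52.4 grip 0 F [-0.7  0.2 -1.1] Fb [-0.7  0.1] q6 -2.56 x_b/y_b axes in tool [-1.     0.004] [0.004 1.   ]
```

View pics/p5.png

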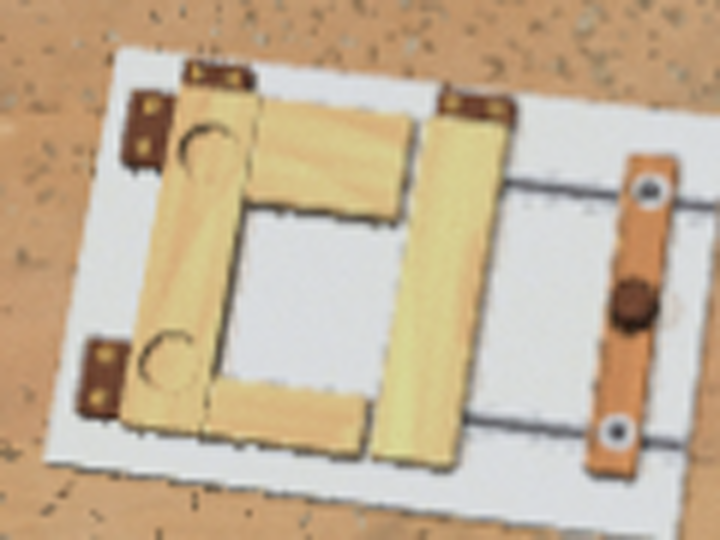

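```bash
cat > edge.py <<'E'
from fit import *; from go import R2,BO
import scipy.ndimage as nd
c=dict(np.load('top.npz'));yaw=-.1725;g=c['img'][...,1].astype(float)
def prof(y,x0,x1,ch=g):
    xs=np.arange(x0,x1,.25);b=np.c_[xs,np.full_like(xs,y)]@R2(yaw).T+BO
    uv=proj(c,np.c_[b,np.full(len(xs),37.)]);return xs,nd.map_coordinates(ch,[uv[:,1],uv[:,0]],order=1)
def near(y,xg):
    """steepest rise in green towards +x (dark under-edge -> wood)"""
    xs,v=prof(y,xg-10,xg+10);d=nd.gaussian_filter1d(np.gradient(v),6);return xs[d.argmax()]
for n,ys,xg in (('hs',range(70,96,4),-98),('nr',range(-18,42,6),-98),('ps',range(-80,-50,4),-98),('wr',range(-18,42,6),40)):
    e=np.array([near(y,xg) for y in ys]);print(n,e,np.median(e),e.mean().round(2))
bl=c['img'][...,2].astype(float)
def far(y,xg,s):
    xs,v=prof(y,xg-10,xg+10,bl);d=nd.gaussian_filter1d(np.gradient(v),6)*s;return xs[d.argmax()]
for n,ys,s in (('hs',range(70,96,4),-1),('wr',range(-18,42,6),1),('ps',range(-80,-50,4),-1)):
    e=np.array([far(y,103,s) for y in ys]);print('far',n,e,np.median(e),e.mean().round(2))
E
python3 edge.py; python3 go.py b 0 -177 130 1.565
python3 - <<'E'
from h import *; from go import R2,BO
c=dict(np.load('top.npz'));W=world(c);C=np.array(c['cam_to_world'])[:3,3]
m=np.zeros(W.shape[:2],bool);m[185:203,212:228]=True
m&=(c['img'][...,0]<125)&(c['img'][...,2]<70)
s=(70-C[2])/(W[...,2]-C[2]);Q=(C+(W-C)*s[...,None])[m][:,:2]
b=(Q-BO)@R2(-.1725);print(m.sum(),b.mean(0),b.min(0),b.max(0))
E
```

```text
hs [-98.   -97.   -97.5  -97.25 -97.25 -97.75 -98.  ] -97.5 -97.54
nr [-97.75 -97.5  -97.25 -96.75 -97.25 -97.75 -97.75 -97.   -96.75 -98.  ] -97.375 -97.38
ps [-96.5  -97.   -97.   -96.75 -96.75 -96.   -96.25 -96.25] -96.625 -96.56
wr [39.25 39.   38.5  39.5  39.75 39.5  38.75 38.25 40.   39.5 ] 39.375 39.2
far hs [102.25 101.5  101.25 101.25 101.   101.5  101.75] 101.5 101.5
far wr [ 99.75  99.   100.25 100.75 100.25  99.5   99.25 100.75 100.75 100.  ] 100.125 100.02
far ps [101.25 102.5  102.5  102.   101.5  101.75 102.25 103.25] 102.125 102.12
t 54.77 tcp [ 217.6 -207.4  123.6] board [-241.3 -435.4] yaw 1.400 rel 1.567 gap 52.4 grip 0 F [-0.7  0.2 -1.1] Fb [-0.7  0.1] q6 -2.56 x_b/y_b axes in tool [-1.     0.004] [0.004 1.   ]
shift cm [-24.02  25.94  -0.62] roll 0.002
60 [  -1.20618022 -175.26412235] [ -16.16249013 -187.76498207] [  11.98790192 -163.2393864 ]<stdin>:5: RuntimeWarning: divide by zero encountered in divide
<stdin>:5: RuntimeWarning: invalid value encountered in multiply
```

The picture shows the narrow rail flush to within 0.2 mm by edge fit. The wide rail is still about 1.3 mm short at the far edge, so I give it one more nudge before clamping.

```bash
python3 -m pendant '{"deltas": [[[-2,5,0],0],[[-5,10,0],0],[[-8,15,0],0],[[-11,20,0],0],[[-14,25,0],0]]}' 0 >/dev/null;  python3 -m pendant '{"deltas": [[[-3,5,0],0],[[-6,10,0],0],[[-9,15,0],0],[[-11.5,19.5,0],0],[[-11.5,19.5,0],0]]}' >/dev/null; python3 go.py b 22 13 26 1.566
```

```text
t 56.02 tcp [544.3 191.1 123.9] board [14.9 11.7] yaw 1.407 rel 1.573 gap 0.1 grip 0 F [ 0.3 -0.3 -0. ] Fb [ 0.3 -0.3] q6 -1.28 x_b/y_b axes in tool [-1.    -0.002] [-0.002  1.   ]
shift cm [-0.71  0.12  9.79] roll 0.007
```

```bash
python3 -m pendant '{"deltas": [[[0,0.1,3],0.005],[[0,0.2,6],0.005],[[0,0.3,9],0.005],[[0,0.3,9.8],0.005],[[0,0.3,9.8],0.005]]}' >/dev/null; python3 -m pendant '{"deltas": [[[-0.4,0,0],0],[[-0.8,0,0],0],[[-0.8,0,0],0],[[-0.8,0,0],0],[[-0.8,0,0],0]]}' >/dev/null; python3 go.py b 29.9 12 26 1.565
```

```text
t 57.27 tcp [553.  187.6  26.1] board [24.   9.7] yaw 1.394 rel 1.561 gap 0.5 grip 0 F [ 0.7 -0.3  0. ] Fb [ 0.7 -0.2] q6 -1.27 x_b/y_b axes in tool [-1.    0.01] [0.01 1.  ]
shift cm [-0.58  0.23  0.01] roll -0.004
```

```bash
python3 -m pendant '{"deltas": [[[-0.2,0.2,0],-0.004],[[-0.4,0.2,0],-0.004],[[-0.4,0.2,0],-0.004],[[-0.4,0.2,0],-0.004],[[-0.4,0.2,0],-0.004]]}' >/dev/null; python3 go.py b 29.9 12 26 1.565
```

```text
t 57.90 tcp [557.4 188.9  26.1] board [28.1 11.7] yaw 1.398 rel 1.565 gap 0.4 grip 0 F [-0.1  0.7 -0.1] Fb [-0.2  0.7] q6 -1.27 x_b/y_b axes in tool [-1.     0.006] [0.006 1.   ]
shift cm [-0.18  0.03  0.01] roll -0.0
```

```bash
python3 -m pendant '{"deltas": [[[-0.1,0,0],0],[[-0.2,0,0],0],[[-0.2,0,0],0],[[-0.2,0,0],0],[[-0.2,0,0],0]]}' >/dev/null; python3 go.py; python3 -m pendant '{"deltas": [[[0.5,0,0],0],[[1,0,0],0],[[1,0,-3],0],[[1,0,-7],0],[[1,-3,-10],0]]}' >/dev/null;  python3 -m pendant '{"deltas": [[[1,-5,0],0],[[2,-10,0],0],[[2,-15,0],0],[[2,-16,0],0],[[2,-16,0],0]]}' 7 >/dev/null; python3 go.py b 0 -177 60 1.565
```

```text
t 58.52 tcp [559.4 188.6  26.2] board [30.2 11.7] yaw 1.399 rel 1.565 gap 0.3 grip 0 F [ 0.3 -0.8 -0.9] Fb [ 0.5 -0.8] q6 -1.27 x_b/y_b axes in tool [-1.     0.006] [0.006 1.   ]
t 59.77 tcp [497.2   6.4 126.2] board [  -1.  -178.2] yaw 1.397 rel 1.563 gap 48.2 grip 0 F [ 0.4 -0.2 -0.4] Fb [ 0.4 -0.1] q6 -1.62 x_b/y_b axes in tool [-1.     0.007] [0.007 1.   ]
shift cm [-0.09  0.12  6.62] roll -0.002
```

```bash
python3 -m pendant '{"deltas": [[[0,0.1,0],0],[[0,0.2,3],0],[[0,0.3,5],0],[[0,0.3,7],0],[[0,0.3,8],0]]}' 7 >/dev/null; python3 -m pendant '{"deltas": [[[0,0,0],0],[[0,0,0],0],[[0,0,0.0],0],[[0,0,0.0],0],[[0,0,0.0],0]]}' >/dev/null; python3 go.py b 0 -177 42 1.565
```

```text
t 61.02 tcp [497.9   9.4  46.4] board [  -0.8 -175.1] yaw 1.398 rel 1.565 gap 70.2 grip 0 F [0.9 0.  0.2] Fb [0.9 0.2] q6 -1.62 x_b/y_b axes in tool [-1.     0.006] [0.006 1.   ]
shift cm [-0.08 -0.19  0.44] roll -0.0
```

```bash
python3 -m pendant '{"deltas": [[[0,0,0.2],0],[[0,0,0.4],0],[[0,0,0.4],0],[[0,0,0.4],0],[[0,0,0.4],0]]}' >/dev/null;  python3 -m pendant '{"deltas": [[[0,0,0],0],[[0,0,0],0],[[0,0,0.0],0],[[0,0,0.0],0],[[0,0,0.0],0]]}' 1 >/dev/null; python3 go.py; python3 -m pendant '{"deltas": [[[0,0.8,0],0],[[0,1.6,0],0],[[0,2.4,0],0],[[0,3.2,0],0],[[0,3.2,0],0]]}' >/dev/null; python3 go.py b 0 -96 43 1.565
```

```text
t 62.27 tcp [497.7   9.4  42.2] board [  -0.9 -175.2] yaw 1.399 rel 1.565 gap 24.4 grip 30 F [-0.3 -0.3 -0.5] Fb [-0.2 -0.3] q6 -1.62 x_b/y_b axes in tool [-1.     0.006] [0.006 1.   ]
t 62.90 tcp [503.3  42.5  42.1] board [  -1.  -141.6] yaw 1.399 rel 1.566 gap 24.9 grip 30 F [-1.2  4.7  2.1] Fb [-2.   4.4] q6 -1.55 x_b/y_b axes in tool [-1.     0.005] [0.005 1.   ]
shift cm [-0.07  4.56 -0.08] roll 0.001
```

```bash
python3 -m pendant '{"deltas": [[[0,0.8,0],0],[[0,1.6,0],0],[[0,2.4,0],0],[[0,3,0],0],[[0,3.4,0],0]]}' >/dev/null; python3 go.py;  python3 -m pendant '{"deltas": [[[0,0.1,0],0],[[0,0.3,0],0],[[0,0.5,0],0],[[0,0.7,0],0],[[0,0.8,0],0]]}' >/dev/null; python3 go.py;python3 -m pendant '{"deltas": [[[0,0.1,0],0],[[0,0.15,0],0],[[0,0.2,0],0],[[0,0.2,0],0],[[0,0.2,0],0]]}' >/dev/null; python3 go.py
```

```text
t 63.52 tcp [508.7  74.9  42.1] board [  -1.  -108.7] yaw 1.399 rel 1.565 gap 24.5 grip 30 F [-5.2 -2.4  4. ] Fb [-4.7 -3.2] q6 -1.48 x_b/y_b axes in tool [-1.     0.006] [0.006 1.   ]
t 64.15 tcp [510.   82.5  42.1] board [  -1.  -101.1] yaw 1.399 rel 1.565 gap 24.2 grip 30 F [-5.6 -3.   6.2] Fb [-5.1 -3.9] q6 -1.47 x_b/y_b axes in tool [-1.     0.006] [0.006 1.   ]
t 64.78 tcp [510.3  84.5  42.1] board [ -1.  -99.1] yaw 1.398 rel 1.565 gap 24.5 grip 30 F [-5.2 -2.2  4.7] Fb [-4.8 -3.1] q6 -1.46 x_b/y_b axes in tool [-1.     0.006] [0.006 1.   ]
```

```bash
for i in 1; do python3 -m pendant '{"deltas": [[[0,0.1,0],0],[[0,0.2,0],0],[[0,0.2,0],0],[[0,0.2,0],0],[[0,0.2,0],0]]}' >/dev/null; python3 go.py; python3 -m pendant '{"deltas": [[[0,0.1,0],0],[[0,0.15,0],0],[[0,0.15,0],0],[[0,0.15,0],0],[[0,0.15,0],0]]}' >/dev/null; python3 go.py;python3 -m pendant '{"deltas": [[[0,0.1,0],0],[[0,0.15,0],0],[[0,0.15,0],0],[[0,0.15,0],0],[[0,0.15,0],0]]}' >/dev/null; python3 go.py; done
```

```text
t 65.40 tcp [510.6  85.9  42.1] board [ -1.  -97.6] yaw 1.399 rel 1.565 gap 24.4 grip 30 F [-5.5 -5.   6.3] Fb [-4.6 -5.8] q6 -1.46 x_b/y_b axes in tool [-1.     0.006] [0.006 1.   ]
t 66.03 tcp [510.6  86.   42.1] board [ -1.  -97.5] yaw 1.399 rel 1.565 gap 24.6 grip 30 F [ -6.7 -13.    6.7] Fb [ -4.4 -13.9] q6 -1.46 x_b/y_b axes in tool [-1.     0.006] [0.006 1.   ]
t 66.65 tcp [510.6  86.   42.1] board [ -1.  -97.5] yaw 1.399 rel 1.565 gap 24.6 grip 30 F [ -8.7 -19.7   8.4] Fb [ -5.4 -20.8] q6 -1.45 x_b/y_b axes in tool [-1.     0.005] [0.005 1.   ]
```

```bash
python3 -m pendant '{"deltas": [[[0,0.1,0],0],[[0,0.2,0],0],[[0,0.2,0],0],[[0,0.2,0],0],[[0,0.2,0],0]]}' >/dev/null; python3 go.py; python3 -m pendant '{"deltas": [[[0,-0.2,0],0],[[0,-0.4,0],0],[[0,-0.4,0],0],[[0,-0.4,0],0],[[0,-0.4,0],0]]}' >/dev/null; python3 go.py; python3 -m pendant '{"deltas": [[[0,0,0],0],[[0,0,0],0],[[0,0,0],0],[[0,0,0],0],[[0,0,0],0]]}' 6.4 >/dev/null; python3 go.py; python3 -m pendant '{"deltas": [[[0,0,-2],0],[[0,0,-5],0],[[0,0,-9],0],[[2,-3,-9],0],[[6,-6,-9],0]]}' >/dev/null; python3 -m pendant '{"deltas": [[[5,-3,0],0],[[9,-8,0],0],[[13,-14,0],0],[[16,-20,0],0],[[18,-26,0],0]]}' >/dev/null
python3 - <<'E'
from go import *
c=snap('top');state()
cv2.imwrite('pics/p6.png',cv2.resize(c['img'][145:235,115:235,::-1],None,fx=6,fy=6,interpolation=cv2.INTER_CUBIC))
E
sed -i "s/range(-80,-50,4)/range(-74,-44,4)/g" edge.py; python3 edge.py
```

```text
t 67.28 tcp [510.6  86.1  42. ] board [ -1.  -97.4] yaw 1.399 rel 1.566 gap 24.8 grip 30 F [-11.8 -28.4  10.7] Fb [ -7. -30.] q6 -1.45 x_b/y_b axes in tool [-1.     0.005] [0.005 1.   ]
t 67.90 tcp [510.6  85.9  42.1] board [ -1.  -97.6] yaw 1.399 rel 1.565 gap 24.4 grip 30 F [-6.2 -9.5  6.5] Fb [ -4.5 -10.4] q6 -1.46 x_b/y_b axes in tool [-1.     0.006] [0.006 1.   ]
t 68.53 tcp [511.4  87.5  42.2] board [ -0.4 -95.9] yaw 1.399 rel 1.565 gap 63.9 grip 0 F [ 1.  -0.1 -0.1] Fb [1.  0.1] q6 -1.46 x_b/y_b axes in tool [-1.     0.006] [0.006 1.   ]
t 69.83 tcp [ 223.5 -181.   133.5] board [-239.9 -408.4] yaw 1.386 rel 1.553 gap 64.3 grip 0 F [-0.1 -0.8  1.2] Fb [ 0.1 -0.8] q6 -2.48 x_b/y_b axes in tool [-1.     0.018] [0.018 1.   ]
hs [-98.25 -97.25 -97.25 -97.25 -97.5  -97.75 -98.25] -97.5 -97.64
nr [-97.75 -97.5  -97.   -97.   -97.5  -97.75 -97.75 -97.   -97.   -98.  ] -97.5 -97.42
ps [-97.25 -97.   -97.   -97.   -96.75 -96.75 -96.75 -97.  ] -97.0 -96.94
wr [39.75 39.75 41.   40.5  40.25 39.5  40.5  41.   40.5  40.  ] 40.375 40.28
far hs [102.25 101.5  101.25 101.25 101.75 101.75 102.25] 101.75 101.71
far wr [101.   102.25 101.75 101.   100.25 101.5  100.5  101.5  100.75 100.75] 101.0 101.12
far ps [102.5  102.25 101.75 101.25 101.25 101.   102.75 102.75] 102.0 101.94
```

View pics/p6.png

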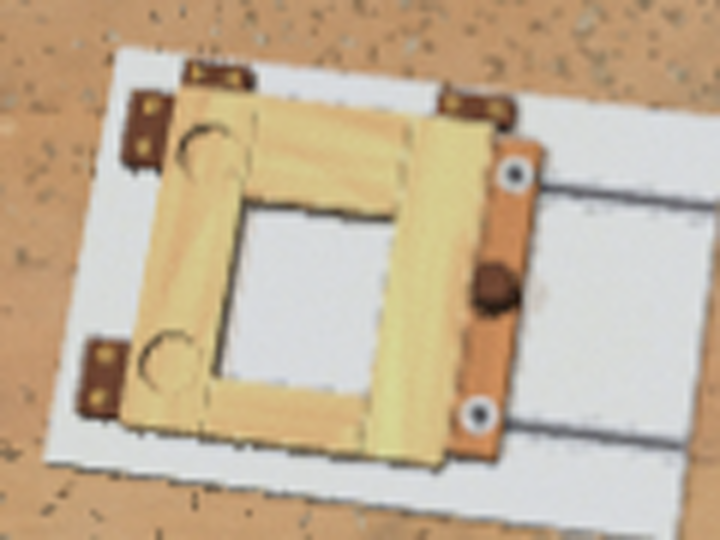

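The final picture shows all joints closed, the rail edges flush to about 0.5 mm, and the bar tight on the plain stile with the gripper clear. I'm handing in.

```bash
python3 -c "
from bench import finish_job
print(finish_job())"
```

```text
the job is handed in; nothing more can be done
None
```

The frame is dry-fitted and clamped tight against the fence, with the rail edges flush to about 0.5 mm by edge fit; the job was handed in at about 70 s. I kept clear of the whetstone but did not re-check it in a picture at the end.

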